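# Chair foot from the tilt-out bin

## Task

Tilt the yellow tilt-out bin well forward by its tab, take out the wooden chair foot inside, and put it down in the blue tray. Leave the yellow bin tilted open.

Things in the scene. Friction and masses are not known exactly. Their poses are not given: they have to be found in the camera images.
- yellow_tab (a point): Top centre of the yellow bin's pull tab: upright plate 60 wide, 10 thick, 30 mm above the front wall. Top at 150 mm when shut; fingers fit behind it: 35 mm to the edge of the grey cradle's roof (122 mm high, 150 wide, yellow stripe). Axes tilt with the bin: x into the bin, y along the tab, z up the front wall. The pivot runs along y, 135 mm down z and 5 mm to -x, 15 mm above the table.
- yellow_bin (a joint): Tilt of the yellow bin about its bottom front pivot: 0 shut (upright), grows as its top comes forward, stop at 0.87 rad. Stiff pivot: it takes 2 to 4 N at the tab and the bin stays where left. Inside the bin is 124 mm wide, 79 deep; front wall 105 mm high; front wall and floor 6 mm thick. Green and red bins beside it are alike but not wanted.
- foot_center (a point): Centre of the square brown wooden chair foot, 36 x 36 x 85 mm, 0.07 kg, one dark end, brass band; z along its length, from the dark end. Stands upright, dark end down, in the shut yellow bin, faces about parallel to its walls, partly under the roof; once the bin is tilted it lies on the inside of the front wall, dark end on the bin's floor.
- tray: Blue open tray fixed to the bench in the same row, 170 (x) x 150 (y) mm, 30 mm high, walls and floor 4 mm thick. Origin at the centre of its underside, on the table; z up.
Not all that is in view belongs to the job. Of the things shaped like the part that bears foot_center, the wooden one is meant.

How it is judged:
On the way:
1. the yellow bin has been tilted well forward (at least 0.6 rad) with the foot still in it (value of joint yellow_bin above 0.6 rad and distance between foot_center and yellow_tab below 0.13 m), for 0.2 s.
At the end, for the whole second after the job is handed in: The chair foot rests, lying or standing, in the blue tray: its centre within 80 mm along x and 65 mm along y of the tray's centre, between 10 and 55 mm above its underside, at rest (under 30 mm/s); the yellow bin is still tilted by 0.6 rad or more (value of joint yellow_bin above 0.6 rad and x of foot_center in the frame of tray between -0.08 and 0.08 m and y of foot_center in the frame of tray between -0.065 and 0.065 m and z of foot_center in the frame of tray between 0.01 and 0.055 m and linear speed of foot below 0.03 m/s); the robot touches nothing.
It also fails if it takes over 58 s, if anything falls off the work surface, if the arm or the gripper's body presses on something with over 40 N, if the wrist force passes 120 N, or if a joint passes its speed limit or range.

## Robot

A 6-joint arm with a two-finger parallel gripper is mounted at the origin on the work surface. World frame = base frame: x ahead of the robot, y to its left, z up, the work surface at z = 0. Lengths are in m, angles in rad, forces in N, time in s.
With the tool pointing down it reaches from about 0.35 to 0.925 m from the base axis. Payload 6.4 kg.
Tool frame: the origin (TCP) lies on the centre line of the jaws, within the pads' length; the fingertips stand 19 mm ahead of it and the grasp point (between the pads) is the TCP; x points along the fingers, z is the direction in which the jaws open and shut, and the axes are right-handed (so a half turn about x gives the same grasp; the last joint's range is limited). The gripper opens to 85 mm and grips with 20 to 120 N. Pads are 22 mm wide; open, the fingers measure 114 mm over their backs; the gripper's body (76 mm by 85 mm) begins 54 mm behind the grasp point. The pads swing forward as they close: fully open they stand 13 mm farther back than shut.
Start: joints at [-1.303, 0.245, 1.558, -0, 1.339, -0.174], TCP at [0.278, -0.588, 0.25] pointing down, gripper open.
Joint ranges: [-3.13, 3.13], [-1.02, 2.26], [0.13, 2.54], [-0.95, 4.09], [0.21, 2.88], [-2.74, 2.74]. Speed limits (rad/s): [2.57, 2.57, 3.14, 3.14, 3.14, 3.14].

## Interface

Orientations are given as a rotation vector (axis times angle).
In Python, from cell import r gives the robot as it stands.
- The arm moves only by the shell command python3 -m handwheel 'ROWS'. ROWS is JSON, a list that holds one entry, the list of rows, each a list of 5 numbers: the shift along the tool's x, y, z in mm, then the turn about the tool's x in degrees, then the opening, from 0 (shut) to 1 (fully open). In form: [[[dx, dy, dz, turn, fingers], ...]]. A call has 1 to 5 rows; each row is the pose to reach, as a shift and turn from the pose measured when the call began, along the tool's axes at that moment; what a row does not reach only later rows make up. A row lasts 1/8 s, in which the tool goes at most 62.5 mm and 10.7 degrees, less where a joint would pass 70% of its speed; a pose out of reach is approached as far as the arm can. A call with a gripper value outside its range is refused whole. The fingers move at their own pace and stop on an object; the grip force is fixed at half the most. Time passes only in rows, so rows that repeat a pose let the fingers close. It gives the time, the measured TCP pose, the force and the opening at its end, in the units of the state.
- r.observe(): the state, without advancing time (a new reading comes with each control period).
- r.camera(name): name is "scene" or "top"; returns the picture (420x560x3 uint8, red, green, blue); there is no depth.
- r.camera_params(name): a dict with "mtx" (3x3 intrinsics, pixels), "distortion" ([k1, k2, p1, p2, k3] as OpenCV has them; the pictures are not rectified), "origin" and "orientation" of the camera in the world. Camera axes: x right, y down, z forward; pixel columns grow to the right and rows downward; lengths in m; the calibration is good to about 2 mm. A picture is of the moment at which its call begins. camera_params takes no time and is no camera call.
- r.close_job(): hands the job in, once; it reports no verdict.
The state is a dict: "t": time; "joints": joint angles; "dq": joint speeds; "effort": joint torques, N m; "ee_pos": TCP position; "eef_rot": TCP orientation; "wrist_force": force on the tool from outside, world axes, zero at the start; "wrist_torque": the same for the moment, N m; "finger_gap": opening from 0.0 (shut) to 1.0 (fully open).
Only numpy, scipy, OpenCV 4.12 (cv2) and the standard library are available. Lean on these libraries where they do the work, as an engineer would, in place of code of your own. Each camera call takes 0.05 s, during which the arm holds its last target. There are 200 camera calls.

## Working session

There is one attempt and no reset: what is moved stays moved. The work goes in short steps, Python scripts to look and compute and a shell command to move; the robot and the scene stay as the last step left them, time stands still between calls to the robot, and variables do not carry over. Pictures are saved under pics/ and viewed, about 8 in all and at most 12, crops included, and the job is handed in when it is done.

```bash
ls; mkdir -p pics; python3 - <<'E'
from cell import r
import cv2,numpy as np
for n in("scene","top"):
    cv2.imwrite(f"pics/{n}0.png",cv2.cvtColor(r.camera(n),cv2.COLOR_RGB2BGR)); print(r.camera_params(n))
print(r.observe())
E
```

```text
pics
{'mtx': array([[386.52068272,   0.        , 276.12216443],
       [  0.        , 386.52068272, 212.2511999 ],
       [  0.        ,   0.        ,   1.        ]]), 'distortion': array([-0.06109583,  0.        ,  0.        ,  0.        ,  0.        ]), 'origin': array([ 0.89416974, -0.35903214,  0.84374079]), 'orientation': array([-2.38133522, -0.93647309,  0.31735627])}
{'mtx': array([[542.49095988,   0.        , 281.19421975],
       [  0.        , 542.49095988, 219.33253515],
       [  0.        ,   0.        ,   1.        ]]), 'distortion': array([0.03109486, 0.        , 0.        , 0.        , 0.        ]), 'origin': array([ 0.38802907, -0.00654435,  1.30504043]), 'orientation': array([-2.14372688,  2.16773129, -0.11178264])}
{'t': 0.1, 'joints': array([-1.30311451e+00,  2.45814354e-01,  1.55891432e+00,  5.46393253e-06,
        1.33867585e+00, -1.74113453e-01]), 'dq': array([-0.00054806, -0.00165991, -0.00172584, -0.00068013, -0.00045215,
       -0.00041927]), 'effort': array([-8.06323751e-04, -4.30667996e+01, -3.27131081e+01, -1.83180027e-04,
        2.83631096e-03,  8.29037276e-06]), 'ee_pos': array([ 0.27778756, -0.58712816,  0.24923368]), 'eef_rot': array([ 0.87909596,  1.3877663 , -0.87708733]), 'wrist_force': array([ 0.66048862,  0.44816398, -0.22440297]), 'wrist_torque': array([-0.01772648,  0.02872138,  0.05605692]), 'finger_gap': 0.9991906839398698}
```

View pics/scene0.png

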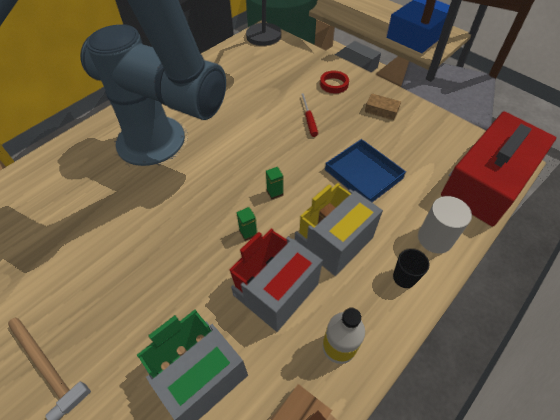

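View pics/top0.png

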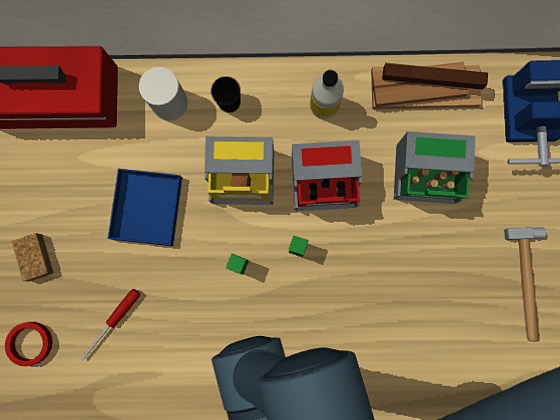

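Scene view: yellow bin in its grey cradle near (340,225), tray (365,170). Top view: yellow bin (240,178) with its tab near (240,190) and a wooden foot at (241,181), and the tray at (146,207).
Possible mix-ups in the top view: the dark pieces in the red bin (327,190), the knobs in the green bin (435,183), the brown block (33,257), and the loose green blocks (237,263) and (298,245). I choose the wooden one in the yellow bin and will check it in a close crop.

```bash
cat > h.py <<'E'
import cv2,numpy as np
from cell import r
from scipy.spatial.transform import Rotation as R
def ray(n,uv):
    p=r.camera_params(n); q=cv2.undistortPoints(np.array([[uv]],float),p['mtx'],p['distortion'])[0,0]
    return p['origin'],R.from_rotvec(p['orientation']).apply([q[0],q[1],1])
def onz(n,uv,z):
    o,d=ray(n,uv); return o+d*(z-o[2])/d[2]
def pix(n,P):
    p=r.camera_params(n); Rm=R.from_rotvec(p['orientation']).inv().as_matrix()
    return cv2.projectPoints(np.array(P,float).reshape(-1,3),Rm,-Rm@p['origin'],p['mtx'],p['distortion'])[0][:,0]
def rows(T,ee=None):  # world target -> tool shift mm
    s=r.observe(); return np.round(R.from_rotvec(s['eef_rot']).inv().apply(np.array(T)-s['ee_pos'])*1000,1)
def tool():
    s=r.observe(); return s['t'],s['ee_pos'].round(4),R.from_rotvec(s['eef_rot']).as_matrix().round(3)
def save(n,f,box=None,k=1):
    im=cv2.cvtColor(r.camera(n),cv2.COLOR_RGB2BGR)
    if box: x0,y0,x1,y1=box; im=im[y0:y1,x0:x1]
    cv2.imwrite('pics/'+f,cv2.resize(im,None,fx=k,fy=k,interpolation=cv2.INTER_CUBIC)); return im
E
python3 - <<'E'
from h import *
a=cv2.imread('pics/top0.png')[125:217,190:290]; b=cv2.imread('pics/scene0.png')[170:280,290:390]
a=cv2.resize(a,(400,368),interpolation=2);b=cv2.resize(b,(400,440),interpolation=2)
c=np.zeros((440,800,3),np.uint8);c[:368,:400]=a;c[:,400:]=b;cv2.imwrite('pics/c1.png',c)
h=cv2.cvtColor(cv2.imread('pics/top0.png'),cv2.COLOR_BGR2HSV)
m=cv2.inRange(h,(108,120,40),(125,255,255));m[:, :95]=0;m[:,200:]=0
q=max(cv2.findContours(m,0,2)[0],key=cv2.contourArea);rc=cv2.minAreaRect(q);print(rc)
P=[onz('top',u,0.03) for u in cv2.boxPoints(rc)];print(np.round(P,3),np.mean(P,0))
print(tool())
E
```

```text
((143.69070434570312, 206.59365844726562), (63.10053253173828, 71.93494415283203), 7.72182559967041)
[[0.497 0.419 0.03 ]
 [0.668 0.4   0.03 ]
 [0.646 0.25  0.03 ]
 [0.475 0.271 0.03 ]] [0.57175464 0.3348894  0.03      ]
(0.1, array([ 0.2778, -0.5871,  0.2492]), array([[-0.   ,  0.904,  0.428],
       [ 0.002,  0.428, -0.904],
       [-1.   ,  0.   , -0.002]]))
```

View pics/c1.png

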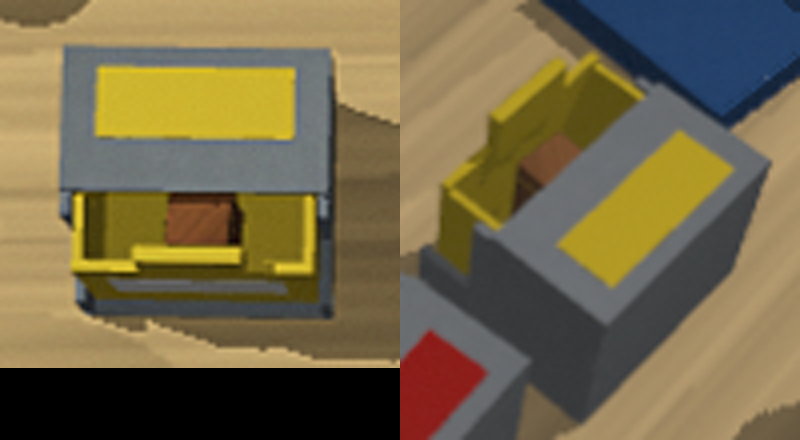

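The crop confirms a brown wooden foot in the yellow bin, partly under the roof. The tab's top edge runs from (132,254) to (240,254) in the crop, which is about (223..250,188.5) in the top picture, and in scene from (312.5,200.5) to (331,185.5).

```bash
python3 - <<'E'
from h import *
T=lambda u,v:(190+u/4-.4,125+v/4-.4); S=lambda u,v:(290+(u-400)/4-.4,170+v/4-.4)
L=onz('top',T(133,254),.15);Rr=onz('top',T(241,254),.15);print('tab',L,Rr,(L+Rr)/2,np.linalg.norm(L-Rr))
print('tab scene',onz('scene',S(492,124),.15),onz('scene',S(563,64),.15))
a=onz('top',T(62,190),.122);b=onz('top',T(331,192),.122);print('roof',a,b,np.linalg.norm(a-b),'yaw',np.degrees(np.arctan2(-(a-b)[0],(a-b)[1])))
print('roof scene',onz('scene',S(478,225),.122))
print('foot top',[onz('top',T(*p),.106).round(3) for p in((166,244),(235,244))])
c=(L+Rr)/2
print('above', rows([c[0]+.02,c[1],.25]))
E
```

```text
tab [0.592172   0.13248901 0.15      ] [0.5914503  0.07413381 0.15      ] [0.59181115 0.10331141 0.15      ] 0.05835966116804648
tab scene [0.58997785 0.06784398 0.15      ] [0.59225062 0.12857496 0.15      ]
roof [0.63360542 0.17535368 0.122     ] [0.63059126 0.02601765 0.122     ] 0.14936644984874237 yaw -1.1562869092002699
roof scene [0.61725441 0.0260563  0.122     ]
foot top [array([0.605, 0.119, 0.106]), array([0.605, 0.081, 0.106])]
above [ 3.000e-01  5.972e+02 -4.813e+02]
```

```bash
python3 -m handwheel '[[[0,200,-160,13,0],[0,200,-160,13,0],[0,400,-320,20,0],[0,400,-320,20,0],[0,400,-320,26,0]]]'; python3 - <<'E'
from h import *
print(tool(),rows([.614,.102,.25]))
E
```

```text
t: 0.72
ee_pos: [0.4152, -0.3046, 0.2496]
eef_rot: [1.222, 1.204, -1.22]
wrist_force: [1.3, -1.0, -1.2]
finger_gap: 0.003
(0.725, array([ 0.4152, -0.3046,  0.2496]), array([[-0.001,  1.   , -0.015],
       [ 0.002, -0.015, -1.   ],
       [-1.   , -0.001, -0.002]])) [ 4.000e-01  1.925e+02 -4.096e+02]
```

```bash
python3 -m handwheel '[[[0,192,-410,0,0],[0,192,-410,0,0],[0,192,-410,0,0],[0,192,-410,0,0],[0,192,-410,0,0]]]';python3 -m handwheel '[[[-60,58,-122,0,0],[-60,58,-122,0,0],[-60,58,-122,0,0],[-60,58,-122,0,0],[-60,58,-122,0,0]]]'; python3 - <<'E'
from h import *
print(tool(),rows([.614,.102,.19])); save('top','t2.png',(180,110,300,230),4)
E
```

```text
t: 1.35
ee_pos: [0.5517, -0.0235, 0.25]
eef_rot: [1.221, 1.204, -1.22]
wrist_force: [1.2, -1.4, 0.2]
finger_gap: -0.002
t: 1.98
ee_pos: [0.6109, 0.0967, 0.309]
eef_rot: [1.221, 1.205, -1.222]
wrist_force: [-0.2, 0.6, 0.5]
finger_gap: -0.002
(1.975, array([0.6109, 0.0967, 0.309 ]), array([[-0.003,  1.   , -0.016],
       [ 0.002, -0.016, -1.   ],
       [-1.   , -0.003, -0.002]])) [119.    3.4  -5.1]
```

View pics/t2.png

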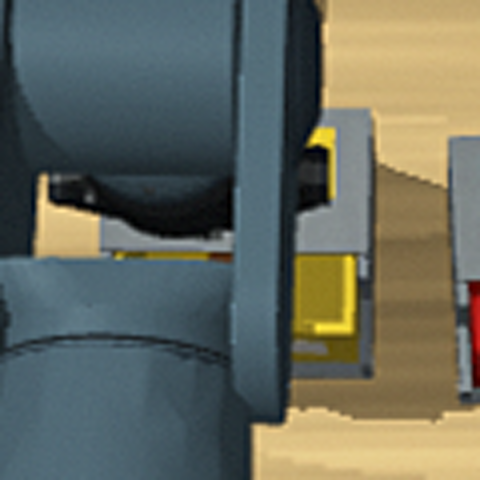

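The arm hides the bin in the top view. I'll go down to just above the gap and check from the scene camera.

```bash
python3 -m handwheel '[[[60,4,-5,0,0],[110,4,-5,0,0],[134,4,-5,0,0],[134,4,-5,0,0],[134,4,-5,0,0]]]'; python3 - <<'E'
from h import *
print(tool()); save('scene','s3.png',(270,130,410,290),4)
E
```

```text
t: 2.65
ee_pos: [0.6152, 0.101, 0.1764]
eef_rot: [1.223, 1.203, -1.222]
wrist_force: [1.0, 0.7, 0.1]
finger_gap: 0.003
(2.65, array([0.6152, 0.101 , 0.1764]), array([[-0.001,  1.   , -0.017],
       [ 0.002, -0.017, -1.   ],
       [-1.   , -0.001, -0.002]]))
```

View pics/s3.png

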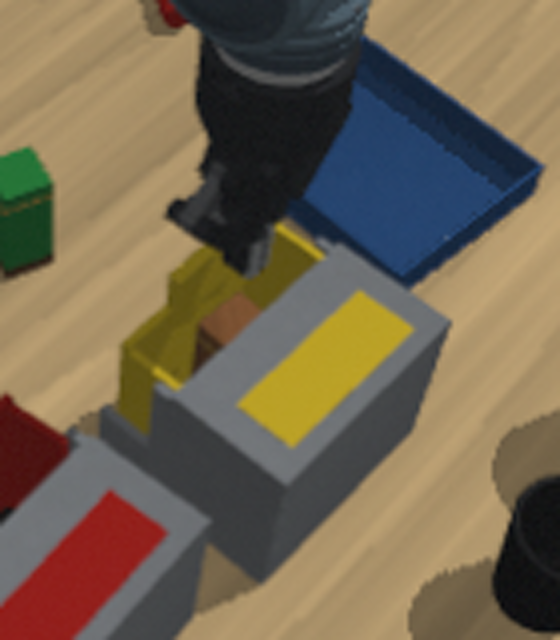

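The picture shows the fingertips at crop (250,272), between the tab (200,265) and the roof edge. I'll go down behind the tab.

```bash
python3 -m handwheel '[[[12,0,0,0,0],[24,0,0,0,0],[24,0,0,0,0],[24,0,0,0,0]]]'; python3 -m handwheel '[[[0,-4,0,0,0],[0,-8,0,0,0],[0,-15,0,0,0],[0,-22,0,0,0],[0,-30,0,0,0]]]'; python3 -c "
from h import *
print(tool())"
```

```text
t: 3.2
ee_pos: [0.6155, 0.1012, 0.1528]
eef_rot: [1.223, 1.202, -1.221]
wrist_force: [0.6, 0.0, 0.4]
finger_gap: 0.003
t: 3.82
ee_pos: [0.5854, 0.1018, 0.1531]
eef_rot: [1.224, 1.202, -1.22]
wrist_force: [2.7, 0.9, -0.7]
finger_gap: -0.001
(3.825, array([0.5854, 0.1018, 0.1531]), array([[ 0.001,  1.   , -0.017],
       [ 0.002, -0.017, -1.   ],
       [-1.   ,  0.001, -0.002]]))
```

```bash
python3 -m handwheel '[[[2,-8,0,0,0],[4,-16,0,0,0],[7,-25,0,0,0],[11,-35,0,0,0],[16,-46,0,0,0]]]'; python3 -m handwheel '[[[3,-5,0,0,0],[7,-10,0,0,0],[10,-15,0,0,0],[14,-20,0,0,0],[16,-22,0,0,0]]]'; python3 - <<'E'
from h import *
print(tool(), r.observe()['wrist_force']); save('scene','s4.png',(250,110,410,290),4)
E
```

```text
t: 4.45
ee_pos: [0.5385, 0.1027, 0.1366]
eef_rot: [1.224, 1.202, -1.22]
wrist_force: [2.3, 0.3, 1.4]
finger_gap: 0.001
t: 5.08
ee_pos: [0.5159, 0.1031, 0.1201]
eef_rot: [1.223, 1.203, -1.221]
wrist_force: [0.6, -0.1, 1.8]
finger_gap: -0.001
(5.075, array([0.5159, 0.1031, 0.1201]), array([[-0.   ,  1.   , -0.017],
       [ 0.002, -0.017, -1.   ],
       [-1.   , -0.   , -0.002]])) [ 0.63664373 -0.13758914  1.78086527]
```

View pics/s4.png

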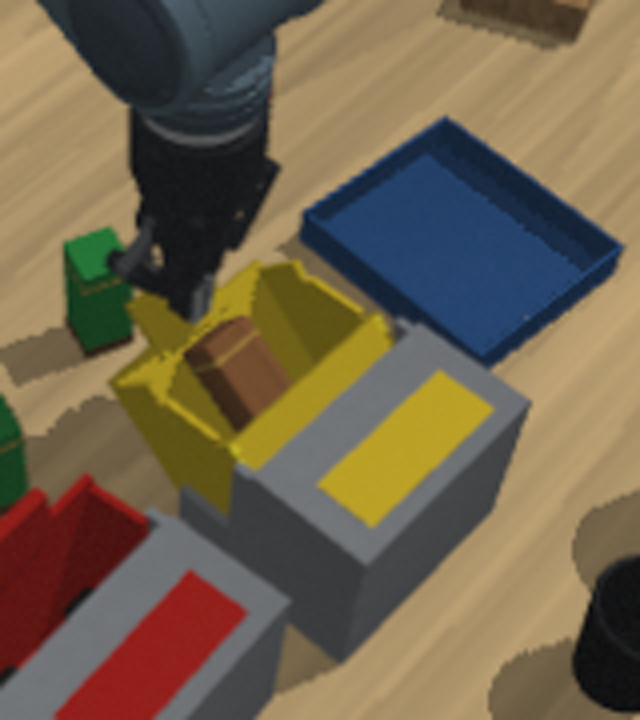

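The bin is tilted well forward with the foot lying on its front wall (crop (240,370)). I'll lift, move aside over the tray, and measure the foot.

```bash
python3 -m handwheel '[[[-30,3,0,0,0],[-90,3,0,0,0],[-130,0,-60,0,0.7],[-130,0,-120,0,0.7],[-130,0,-180,0,0.7]]]';python3 -m handwheel '[[[0,0,-60,0,0.7],[0,0,-60,0,0.7],[0,0,-60,0,0.7]]]'; python3 - <<'E'
from h import *
print(tool())
a=save('top','t5a.png',(190,125,290,235),4); b=save('scene','s5a.png',(290,160,390,270),4)
cv2.imwrite('pics/c5.png',np.hstack([cv2.imread('pics/t5a.png'),cv2.imread('pics/s5a.png')]))
E
```

```text
t: 5.75
ee_pos: [0.5187, 0.2811, 0.251]
eef_rot: [1.224, 1.202, -1.222]
wrist_force: [0.9, -1.0, 0.6]
finger_gap: 0.632
t: 6.12
ee_pos: [0.5192, 0.3407, 0.2503]
eef_rot: [1.221, 1.203, -1.223]
wrist_force: [-0.1, 0.2, 0.1]
finger_gap: 0.7
(6.125, array([0.5192, 0.3407, 0.2503]), array([[-0.002,  1.   , -0.017],
       [ 0.   , -0.017, -1.   ],
       [-1.   , -0.002, -0.   ]]))
```

View pics/c5.png

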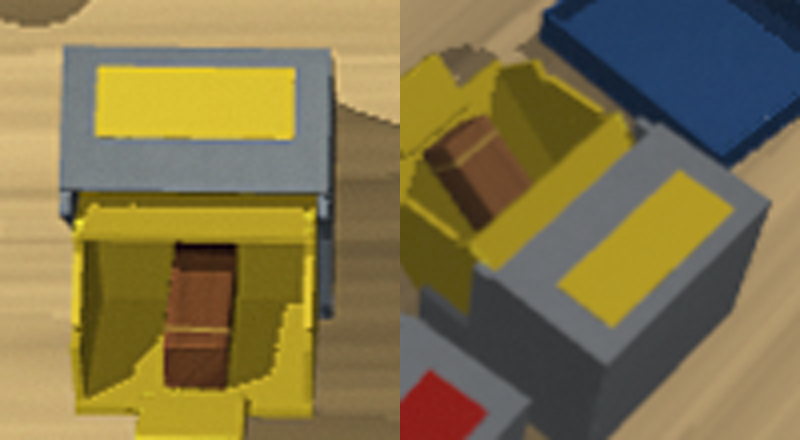

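```bash
python3 - <<'E'
from h import *
T=lambda u,v:(190+u/4-.4,125+v/4-.4); S=lambda u,v:(290+(u-400)/4-.4,160+v/4-.4)
for n,p,z in(('upper end edge L',(165,350),.109),('R',(230,353),.109),('back upper edge ~',(173,262),.06),('back R',(237,262),.06)): print(n,onz('top',T(*p),z).round(4))
print('scene upper end edge corners',onz('scene',S(427,155),.109).round(4),onz('scene',S(487,118),.109).round(4))
E
```

```text
upper end edge L [0.5451 0.1195 0.109 ]
R [0.543  0.0833 0.109 ]
back upper edge ~ [0.6031 0.12   0.06  ]
back R [0.6026 0.0828 0.06  ]
scene upper end edge corners [0.5392 0.072  0.109 ] [0.5473 0.1177 0.109 ]
```

The end edge of the foot is at about x 0.545, y 0.101, and both views agree, with no yaw worth correcting. I'll grasp at (0.558, 0.101, 0.090).

```bash
python3 -m handwheel '[[[0,43,239,0,0.7],[0,43,239,0,0.7],[0,43,239,0,0.7],[0,43,239,0,0.7],[0,43,239,0,0.7]]]';python3 -m handwheel '[[[60,0,0,0,0.7],[90,0,0,0,0.7],[105,0,0,0,0.7],[105,0,0,0,0.7]]]'; python3 - <<'E'
from h import *
print(tool(),rows([.558,.101,.09])); save('scene','s6.png',(270,130,390,270),4)
E
```

```text
t: 6.85
ee_pos: [0.5584, 0.0953, 0.2506]
eef_rot: [1.229, 1.197, -1.23]
wrist_force: [0.1, 0.2, 0.2]
finger_gap: 0.702
t: 7.35
ee_pos: [0.5578, 0.0954, 0.1452]
eef_rot: [1.228, 1.198, -1.231]
wrist_force: [0.0, 0.8, 0.6]
finger_gap: 0.701
(7.35, array([0.5578, 0.0954, 0.1452]), array([[-0.002,  1.   , -0.027],
       [ 0.   , -0.027, -1.   ],
       [-1.   , -0.002, -0.   ]])) [55.2  0.2 -5.6]
```

View pics/s6.png

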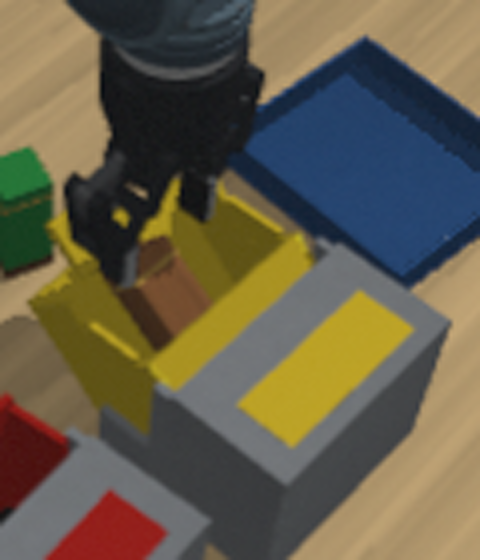

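The fingers at crop (125,270) and (200,205) straddle the foot at (165,280). I'll shift 5.5 mm sideways, go down and grip.

```bash
python3 -m handwheel '[[[10,0,-6,0,0.7],[30,0,-6,0,0.7],[45,0,-6,0,0.7],[54,0,-6,0,0.7],[54,0,-6,0,0.7]]]';python3 -m handwheel '[[[0,0,0,0,0],[0,0,0,0,0],[0,0,0,0,0],[0,0,0,0,0],[0,0,0,0,0]]]'
```

```text
t: 8.02
ee_pos: [0.5582, 0.1014, 0.0913]
eef_rot: [1.228, 1.198, -1.23]
wrist_force: [0.6, -0.5, -0.1]
finger_gap: 0.704
t: 8.65
ee_pos: [0.5586, 0.1014, 0.0919]
eef_rot: [1.229, 1.198, -1.23]
wrist_force: [-1.8, -0.4, 4.1]
finger_gap: 0.405
```

The opening is 0.405 (about 35 mm), so the foot is gripped. I'll lift along the wall direction.

```bash
python3 -m handwheel '[[[-10,-3,0,0,0],[-25,-8,0,0,0],[-50,-12,0,0,0],[-90,-12,0,0,0],[-130,-12,0,0,0]]]';python3 -m handwheel '[[[-20,0,-30,0,0],[-20,20,-90,0,0],[-20,24,-150,0,0],[-20,24,-210,0,0],[-20,24,-234,0,0]]]'; python3 - <<'E'
from h import *
print(tool(),rows([.572,.335,.2])); save('scene','s7.png',(270,80,430,280),3)
E
```

```text
t: 9.28
ee_pos: [0.546, 0.1017, 0.2231]
eef_rot: [1.228, 1.198, -1.231]
wrist_force: [1.6, 0.3, -0.3]
finger_gap: 0.411
t: 9.9
ee_pos: [0.5753, 0.3377, 0.2431]
eef_rot: [1.226, 1.2, -1.229]
wrist_force: [0.8, -0.3, -0.2]
finger_gap: 0.415
(9.9, array([0.5753, 0.3377, 0.2431]), array([[-0.003,  1.   , -0.024],
       [ 0.   , -0.024, -1.   ],
       [-1.   , -0.003, -0.   ]])) [43.1 -3.1  2.8]
```

View pics/s7.png

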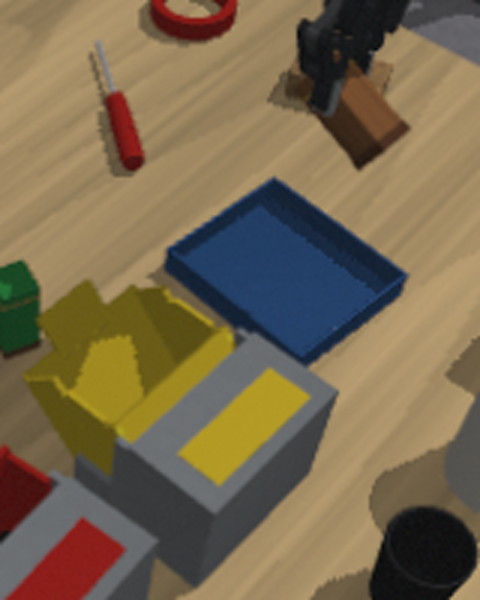

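The foot is held in the jaws, dark end low toward +x, and the bin stays tilted. I'll lower it until it touches the tray floor.

```bash
python3 -m handwheel '[[[50,8,3,0,0],[110,8,3,0,0],[145,8,3,0,0],[158,8,3,0,0],[158,8,3,0,0]]]';python3 -m handwheel '[[[4,0,0,0,0],[8,0,0,0,0],[11,0,0,0,0],[11,0,0,0,0]]]'
```

```text
t: 10.58
ee_pos: [0.5829, 0.3354, 0.0852]
eef_rot: [1.226, 1.201, -1.229]
wrist_force: [-0.7, 0.2, -0.3]
finger_gap: 0.407
t: 11.08
ee_pos: [0.5827, 0.3354, 0.0741]
eef_rot: [1.226, 1.201, -1.229]
wrist_force: [-0.7, -0.3, -0.8]
finger_gap: 0.406
```

Still no contact, so I'll continue gently.

```bash
python3 -m handwheel '[[[3,0,0,0,0],[6,0,0,0,0],[6,0,0,0,0]]]';python3 -m handwheel '[[[0,0,0,0,0.42],[0,0,0,0,0.5],[0,0,0,0,0.7],[0,0,0,0,0.7],[0,0,0,0,0.7]]]'; python3 -m handwheel '[[[-20,0,0,0,0.8],[-60,0,0,0,0.8],[-120,0,0,0,0.8],[-180,-20,0,0,0.8],[-180,-60,0,0,0.8]]]';python3 -m handwheel '[[[0,-60,60,0,0.8],[0,-120,120,0,0.8],[0,-180,180,0,0.8],[0,-180,240,0,0.8],[0,-180,240,0,0.8]]]'; python3 - <<'E'
from h import *
a=save('top','t8a.png',(90,140,290,240),3);b=save('scene','s8a.png',(270,120,470,280),3)
c=np.zeros((600,800,3),np.uint8);c[:225,:450]=cv2.resize(a,(450,225));c[225:,:468]=cv2.resize(b,(468,375));cv2.imwrite('pics/c8.png',c)
h=cv2.cvtColor(a,cv2.COLOR_BGR2HSV);m=cv2.inRange(h,(0,60,40),(14,230,255));m[:,100:]=0
q=max(cv2.findContours(m,0,2)[0],key=cv2.contourArea);rc=cv2.minAreaRect(q);print(rc,onz('top',(rc[0][0]+90,rc[0][1]+140),.03))
# tab top px for tilts
for t in(.6,.75,.87):
    s,c_=np.sin(t),np.cos(t);print(t,pix('top',[.586-.135*s+.005*c_,.102,.015+.135*c_+.005*s]),tool()[0])
E
```

```text
t: 11.45
ee_pos: [0.5824, 0.3353, 0.0676]
eef_rot: [1.225, 1.202, -1.229]
wrist_force: [-0.2, -0.2, -1.4]
finger_gap: 0.408
t: 12.08
ee_pos: [0.5824, 0.3353, 0.0677]
eef_rot: [1.225, 1.202, -1.229]
wrist_force: [0.5, -0.5, -0.5]
finger_gap: 0.704
t: 12.7
ee_pos: [0.5265, 0.3377, 0.2571]
eef_rot: [1.237, 1.195, -1.217]
wrist_force: [-0.0, 0.4, 0.6]
finger_gap: 0.801
t: 13.32
ee_pos: [0.3396, 0.1011, 0.255]
eef_rot: [1.237, 1.193, -1.214]
wrist_force: [0.8, -0.9, 1.4]
finger_gap: 0.8
((52.694339752197266, 57.03019332885742), (16.593019485473633, 28.668567657470703), 2.4895529747009277) [0.59412522 0.3377819  0.03      ]
0.6 [[237.88769956 224.97619102]] 13.425
0.75 [[238.40161079 232.90455583]] 13.425
0.87 [[238.87354808 238.57609884]] 13.425
```

View pics/c8.png

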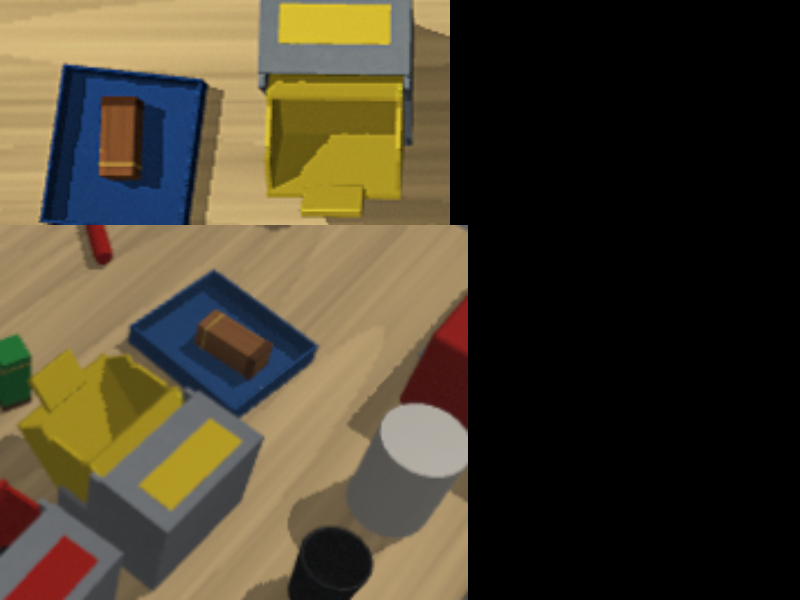

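The foot lies flat in the tray at about (0.594, 0.338), 22 mm in x and 3 mm in y from the tray centre. The tab edge in the top view, at row 235 or so, gives a tilt of about 0.8 rad. The arm is clear, so I'll hand in.

```bash
python3 -m handwheel '[[[0,0,0,0,0.8],[0,0,0,0,0.8]]]'; python3 -c "
from cell import r
print(r.close_job())"
```

```text
t: 13.68
ee_pos: [0.3401, 0.1001, 0.2557]
eef_rot: [1.242, 1.188, -1.217]
wrist_force: [0.4, -0.5, 0.2]
finger_gap: 0.802
the job is handed in; nothing more can be done
None
```

I tilted the yellow bin forward by its tab, took out the wooden chair foot and put it down in the blue tray. I then handed the job in at about 13.7 s; no verdict is reported.

- **Foot:** the last pictures show it lying flat in the tray, about 22 mm (x) and 3 mm (y) from the tray's centre.
- **Bin:** it is still tilted open at about 0.8 rad, judged from where the tab's edge appears in the top view. The foot was still inside when I tilted it.
- **Robot:** it was clear of everything when I handed in. Wrist force readings at the end of each move call stayed at about 4 N or less.

None of the last checks failed or disagreed. The only disagreement was early: the scene view put the roof edge about 14 mm nearer the robot than the top view did. I used the top view, and the fingers fitted behind the tab without trouble. I viewed 9 pictures in all.

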